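# Snap a display hook onto the sprung rail and set it against its stop collar

## Task

On the lantern-repair bench, take the loose hook clip standing on its jaws, push it down over the longer free stretch of the round steel rail, to the right of the stop collar as the robot sees it, until both jaws snap past the rail's widest point and it sits fully home, with its wire hook pointing away from the robot. The rail is sprung and gives way: press hard enough to snap the clip on, but never push the rail down near the bottom of its travel. Then slide the clip along the rail until it just touches the collar, without shifting the collar, let go, and leave the lantern parts and the spanner where they are.

Things in the scene. Friction and masses are not known exactly. Their poses are not given: they have to be found in the camera images.
- clip: Grey plastic sprung hook clip, about 110 g, loose, standing upright on its two black jaws. Origin: centre of its round bore, 17 mm above its foot; y along the bore, z up, x towards its wire hook. 30 mm long (y). Crown 34 mm wide (x) at z = 12.5 to 20.5 mm; its underside rests on the rail when fully home, the origin then being on the rail's axis.
- clip_grip (a point): Where to grip the clip: on its flat grip tab, 46 mm above the clip's origin. The tab is 12 mm thick (x), 26 mm wide (y) and reaches from 20.5 to 66.5 mm above the origin; take it across its thickness, from above.
- clip_mouth (a point): Middle of the clip's open mouth, 17 mm below its origin. The jaws flare to 31 mm here and narrow to lips 20 mm apart at 7 mm below the origin, which must spring past the 25 mm rail. They first touch with the origin about 17 mm above the rail's axis. Pushing on takes 11 to 15 N; then the clip jumps home and the force drops at once. Once home it slides along the rail with 1 to 3 N.
- clip_hook (a point): Tip of the clip's steel wire hook (5 mm wire), 58 mm along x and 17 mm up from the clip's origin.
- clip_end (a point): Middle of the clip's +y end face: 15 mm along y from its origin, on the bore's axis. This end meets the collar.
- rail_mid (a point): Round steel rail, 25 mm diameter, level, its axis 130 mm above the bench, between two grey posts 300 mm apart (154 mm high). Origin: on its axis, midway between the posts; y along the rail, z up, x away from the robot; turns with the stand. The collar stands on its +y half; put the clip on at the free length on the -y side of the collar.
- rail (a joint): How far the rail is pushed down (m): 0 at rest (top), hard stop at 0.030. Spring: starts to give at 2 N, then 0.56 N per mm, damped: about 13 N at 20 mm, 16.5 N at 26 mm. So the rail sinks some 17 to 23 mm before the clip snaps on, and comes up again afterwards. Past 0.026 counts as near the bottom.
- collar_face (a point): Centre, on the rail's axis, of the collar face that looks to the rail's -y (towards the clip). The collar is a dark steel ring, 41 mm diameter, 12 mm long, clamped on the rail at 20 to 90 mm from the rail's middle; it slips if pushed along with more than about 14 N. Axes as the rail's.
- tank: Bystander: brass lantern tank, 120 mm diameter, 85 mm high. Origin: centre of its underside.
- globe: Bystander: open glass lantern globe, 86 mm diameter, 105 mm high. Origin: centre of its underside.
- hood: Bystander: steel lantern hood, 110 mm diameter, 54 mm high. Origin: centre of its underside.
- spanner: Bystander: steel spanner lying flat, 150 mm long along its x. Origin: centre of its underside.
There are look-alikes about, which are no part of the job. Leave any orange or red look-alike of the clip alone.

How it is judged:
By the outcome, as a careful person would: the job done as asked, in the order asked, and still so for the second after the job is handed in, with the robot touching nothing.
It also fails if it takes over 54 s, if anything falls off the work surface, if the arm or the gripper's body presses on something with over 40 N, if the wrist force passes 120 N, or if a joint passes its speed limit or range.

## Robot

A 6-joint arm with a two-finger parallel gripper is mounted at the origin on the work surface. World frame = base frame: x ahead of the robot, y to its left, z up, the work surface at z = 0. Lengths are in mm, angles in rad, forces in N, time in s.
With the tool pointing down it reaches from about 325 to 925 mm from the base axis. Payload 3.1 kg.
Tool frame: the origin (TCP) lies at the very end of the fingers, on their centre line; the grasp point (between the pads) lies 19 mm behind it (manip.hold_point_z is the distance from the TCP to the grasp point, in mm); y points along the fingers, x is the direction in which the jaws open and shut, and the axes are right-handed (so a half turn about y gives the same grasp; the last joint's range is limited). The gripper opens to 85 mm and grips with 20 to 120 N. Pads are 22 mm wide; open, the fingers measure 114 mm over their backs; the gripper's body (76 mm by 85 mm) begins 54 mm behind the grasp point. The pads swing forward as they close: fully open they stand 13 mm farther back than shut.
Start: joints at [-1.441, 0.217, 1.613, -0, 1.311, -0.112], TCP at [149.677, -606.825, 231.3] pointing down, gripper open.
Joint ranges: [-2.75, 2.75], [-0.78, 2.1], [0.31, 2.55], [-1.13, 4.27], [0.13, 2.63], [-2.58, 2.58]. Speed limits (rad/s): [2.79, 2.79, 3.14, 3.14, 3.14, 3.14].

## Interface

Orientations are given as a unit quaternion [x, y, z, w].
In Python, from plant import manip gives the robot as it stands.
- The arm moves only by the tool servo_tool, never from a script. Its argument "series" is a list that holds one entry, the list of rows, each a list of 7 numbers: the turn, a rotation vector about the tool's x, y, z in degrees, then the shift along the tool's x, y, z in m, then the closure, from 0 (fully open) to 1 (shut). A call has 1 to 5 rows; each row is the pose to reach, as a shift and turn from the pose commanded when the call began, along the tool's axes at that moment; what a row does not reach only later rows make up. A row lasts 1/12 s, in which the tool goes at most 41.7 mm and 7.16 degrees, less where a joint would pass 70% of its speed; a pose out of reach is approached as far as the arm can. A call with a gripper value outside its range is refused whole. The fingers move at their own pace and stop on an object; "newtons" is the grip in N (left out, the last holds). Time passes only in rows, so rows that repeat a pose let the fingers close. It gives the time, the measured TCP pose, the force and the opening at its end, in the units of the state.
- manip.get_obs(): the state, without advancing time (a new reading comes with each control period).
- manip.camera(name): name is "side" or "top" or "wrist"; returns a dict with "frame" (420x560x3 uint8, blue, green, red), "mtx" (3x3 intrinsics, pixels), "origin" and "attitude" of the camera in the world; the wrist camera has in their place "T_tool_cam" (4x4, takes a point from camera to tool coordinates, whose origin is the TCP and whose axes are the tool frame's). Camera axes: x right, y up, looking along -z (the intrinsics and any distortion apply to the point x, -y, -z); pixel columns grow to the right and rows downward; lengths in mm; the calibration is good to about 2 mm. A picture is of the moment at which its call begins: read the wrist's pose just before it. There is no depth.
- manip.sign_off(): hands the job in, once; it reports no verdict.
The state is a dict: "time": time; "qpos": joint angles; "dq": joint speeds; "effort": joint torques, N m; "tcp_pos": TCP position; "tool_rot": TCP orientation; "wrist_force": force on the tool from outside, world axes, zero at the start; "ft_torque": the same for the moment, N m; "grip_width": finger opening in mm.
Only numpy, scipy, OpenCV 4.12 (cv2) and the standard library are available. Lean on these libraries where they do the work, as an engineer would, in place of code of your own. Each camera call takes 0.05 s, during which the arm holds its last target.

## Working session

There is one attempt and no reset: what is moved stays moved. The work goes in short steps, Python scripts to look and compute and a tool call to move; the robot and the scene stay as the last step left them, time stands still between calls to the robot, and variables do not carry over. Pictures are saved under pics/ and viewed, and the job is handed in when it is done.

Besides the shell and the picture viewer there is one more tool, called after "Request:" as name([rows], argument=value, ...), one row to a line, values as JSON. servo_tool: Moves the arm, as the interface text tells. Its arguments: {"type":"object","properties":{"series":{"type":"array"},"newtons":{"type":"number"}},"required":["series"]}

```bash
mkdir -p pics; ls; cat > h.py <<'E'
import numpy as np,cv2,pickle
from plant import manip
from scipy.spatial.transform import Rotation as R
def snap(n,f):
    o=manip.get_obs(); c=manip.camera(n); c['obs']=o
    cv2.imwrite('pics/%s.png'%f,c['frame']); pickle.dump(c,open('pics/%s.pkl'%f,'wb')); return c
E
python3 - <<'E'
from h import *
o=manip.get_obs()
for k,v in o.items(): print(k,np.round(v,3))
for n in('side','top','wrist'):
    c=snap(n,n+'0'); print(n,{k:(np.round(v,3).tolist() if k not in('frame','obs') else 0) for k,v in c.items()})
E
```

```text
pics
time 0.0
qpos [-1.441  0.218  1.615  0.     1.311 -0.112]
dq [ 0.001  0.001 -0.001 -0.001 -0.002  0.001]
effort [-1.0000e-03 -3.9684e+01 -3.0385e+01 -0.0000e+00  1.0000e-02  0.0000e+00]
tcp_pos [ 149.569 -605.99   229.942]
tool_rot [-0.556  0.437 -0.435  0.557]
wrist_force [0.224 0.005 0.363]
ft_torque [-0.009  0.022 -0.027]
grip_width 85.203
side {'frame': 0, 'mtx': [[405.284, 0.0, 284.16], [0.0, 405.284, 211.803], [0.0, 0.0, 1.0]], 'origin': [245.995, -780.314, 558.141], 'attitude': [0.497, -0.075, -0.134, 0.854], 'obs': 0}
top {'frame': 0, 'mtx': [[416.764, 0.0, 277.198], [0.0, 416.764, 212.756], [0.0, 0.0, 1.0]], 'origin': [365.145, -11.864, 1151.193], 'attitude': [0.048, -0.048, -0.696, 0.715], 'obs': 0}
wrist {'frame': 0, 'mtx': [[322.24, 0.0, 280.448], [0.0, 322.24, 210.533], [0.0, 0.0, 1.0]], 'T_tool_cam': [[1.0, 0.0, -0.001, -0.33], [-0.001, 0.298, -0.954, -142.905], [0.0, 0.954, 0.298, 76.389], [0.0, 0.0, 0.0, 1.0]], 'obs': 0}
```

View pics/top0.png

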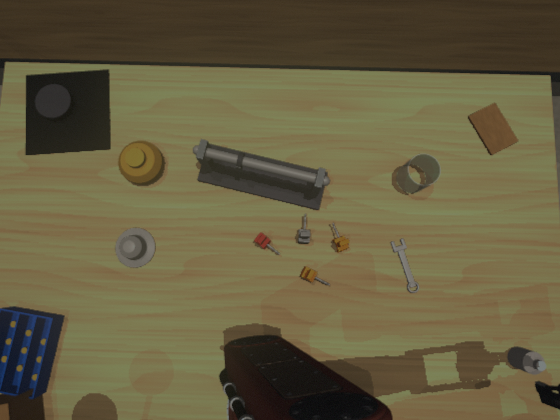

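View pics/side0.png

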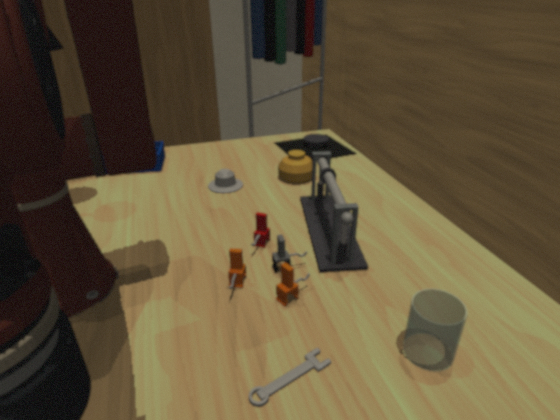

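View pics/wrist0.png

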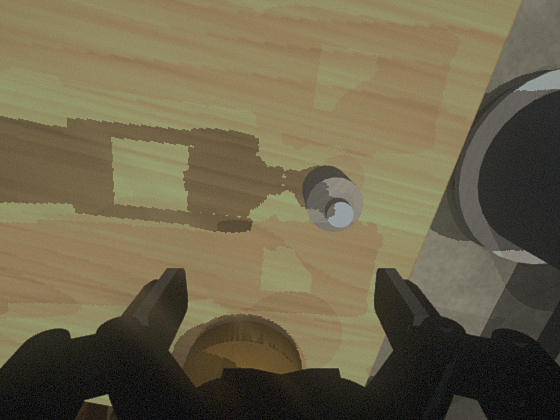

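```bash
cat >> h.py <<'E'
def cam_pose(c):
    if 'origin' in c: return R.from_quat(c['attitude']).as_matrix(),np.array(c['origin'])
    T=np.array(c['T_tool_cam']); o=c['obs']; Rt=R.from_quat(o['tool_rot']).as_matrix()
    return Rt@T[:3,:3], Rt@T[:3,3]+np.array(o['tcp_pos'])
def ray(c,uv):
    Rc,p=cam_pose(c); K=np.array(c['mtx']); dist=c.get('dist')
    x=np.linalg.inv(K)@[uv[0],uv[1],1]
    d=Rc@np.array([x[0],-x[1],-x[2]]); return p,d/np.linalg.norm(d)
def onplane(c,uv,z):
    p,d=ray(c,uv); return p+d*(z-p[2])/d[2]
def proj(c,P):
    Rc,p=cam_pose(c); q=Rc.T@(np.array(P)-p); K=np.array(c['mtx'])
    r=K@[q[0],-q[1],-q[2]]; return r[:2]/r[2]
def tri(c1,u1,c2,u2):
    p,d=ray(c1,u1);q,e=ray(c2,u2)
    s=np.linalg.lstsq(np.c_[d,-e],q-p,rcond=None)[0]; a=p+s[0]*d;b=q+s[1]*e
    return (a+b)/2,np.linalg.norm(a-b)
def load(f): return pickle.load(open('pics/%s.pkl'%f,'rb'))
def crop(f,x0,y0,x1,y1,k,out):
    im=cv2.imread('pics/%s.png'%f)[y0:y1,x0:x1]; im=cv2.resize(im,None,fx=k,fy=k,interpolation=cv2.INTER_CUBIC)
    cv2.imwrite('pics/%s.png'%out,np.clip(im*1.5,0,255).astype(np.uint8))
E
python3 - <<'E'
from h import *
print([k for k in load('top0')])
crop('top0',190,130,350,250,5,'ctop'); crop('side0',240,140,370,270,5,'cside')
E
```

```text
['frame', 'mtx', 'origin', 'attitude', 'obs']
```

View pics/ctop.png

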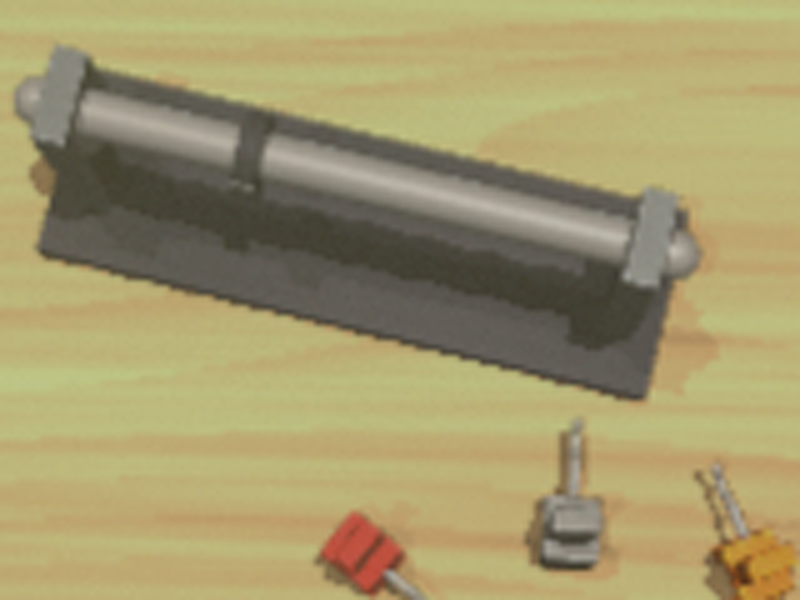

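View pics/cside.png

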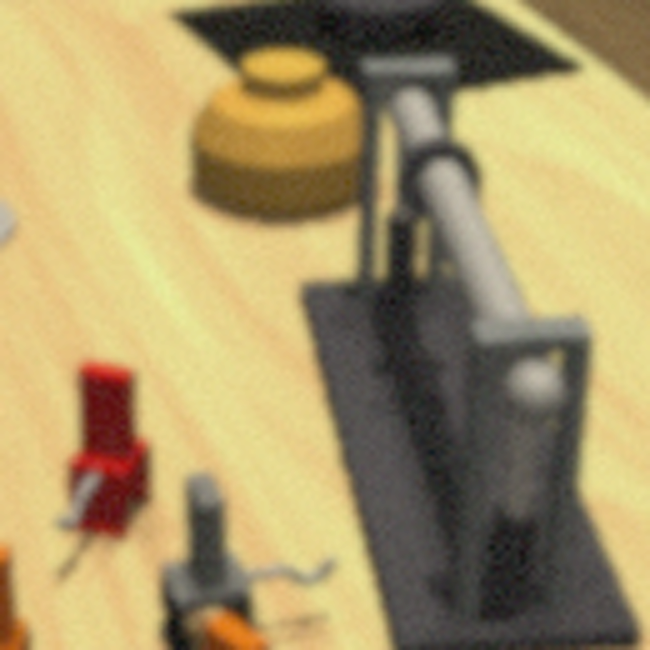

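```bash
python3 - <<'E'
from h import *
t=load('top0');s=load('side0')
f=lambda x,y:(190+x/5-.4,130+y/5-.4)
g=lambda x,y:(240+x/5-.4,140+y/5-.4)
print('tabtop',onplane(t,f(577,516),83.5), tri(t,f(577,516),s,g(204,482)))
print('hooktip',onplane(t,f(576,425),34), tri(t,f(576,425),s,g(328,566)))
for n,a in dict(postL=(65,95),postR=(655,238)).items(): print(n,onplane(t,f(*a),154))
for n,a in dict(ballL=(28,98),ballR=(683,254),collar_r=(268,155),collar_l=(241,148),railA=(85,112),railB=(625,242)).items(): print(n,onplane(t,f(*a),130))
for n,a in dict(postL=((65,95),(408,68)),postR=((655,238),(532,328)),ballR=((683,254),(535,383))).items(): print(n,tri(t,f(*a[0]),s,g(*a[1])))
# grey clip seg
E
```

```text
tabtop [460.7305594  -82.98387838  83.5       ] (array([458.73729888, -82.53288808,  83.10862201]), np.float64(4.145657425128604))
hooktip [514.49138871 -84.89918907  34.        ] (array([514.37503766, -85.0289805 ,  28.38346082]), np.float64(1.7792456917667592))
postL [655.94512648 177.70121109 154.        ]
postR [ 591.64721281 -114.08144913  154.        ]
ballL [660.88612091 200.85283967 130.        ]
ballR [ 589.30017493 -130.63799867  130.        ]
collar_r [634.57713016  78.64445299 130.        ]
collar_l [637.83109485  92.36128076 130.        ]
railA [654.38071691 171.73766969 130.        ]
railB [ 594.65653073 -101.55659457  130.        ]
postL (array([655.65717566, 178.82255153, 150.09983854]), np.float64(2.8779548922330727))
postR (array([ 591.27527221, -113.98605552,  152.0835101 ]), np.float64(1.6661336732098093))
ballR (array([ 587.00943245, -129.62000985,  135.11354996]), np.float64(2.413345320387326))
```

```bash
cat >> h.py <<'E'
def target_R(yaw_deg):  # tool x at heading yaw, tool y down
    a=np.radians(yaw_deg); x=np.array([np.cos(a),np.sin(a),0]); y=np.array([0,0,-1.]); return np.c_[x,y,np.cross(x,y)]
def rel(pos,yaw):
    o=manip.get_obs(); R0=R.from_quat(o['tool_rot']).as_matrix(); p=np.array(o['tcp_pos'])
    rv=np.degrees(R.from_matrix(R0.T@target_R(yaw)).as_rotvec()); sh=R0.T@(np.array(pos)-p)/1000
    print('t',round(o['time'],2),'q',np.round(o['qpos'],2),'tcp',np.round(p,1),'F',np.round(o['wrist_force'],1),'w',round(o['grip_width'],1))
    print('row',np.round(rv,2),np.round(sh,4))
E
python3 - <<'E'
from h import *
o=manip.get_obs(); print(R.from_quat(o['tool_rot']).as_matrix().round(3))
for y in(-2,178): rel([461,-83,215],y)
E
```

```text
[[ 0.239 -0.     0.971]
 [-0.971  0.002  0.239]
 [-0.002 -1.     0.   ]]
t 0.15 q [-1.44  0.22  1.61 -0.    1.31 -0.11] tcp [ 149.6 -606.2  230.2] F [ 0.4  0.2 -0.2] w 85.2
row [ -0.08 -74.14  -0.09] [-0.4333  0.0162  0.4276]
t 0.15 q [-1.44  0.22  1.61 -0.    1.31 -0.11] tcp [ 149.6 -606.2  230.2] F [ 0.4  0.2 -0.2] w 85.2
row [ 1.0000e-01  1.0586e+02 -9.0000e-02] [-0.4333  0.0162  0.4276]
```

Request:
servo_tool([
  [[0,-7,0,-0.028,0.001,0.028,0],[0,-14,0,-0.056,0.002,0.056,0],[0,-21,0,-0.084,0.003,0.084,0],[0,-28,0,-0.112,0.004,0.112,0],[0,-35,0,-0.14,0.005,0.14,0]],
])

```text
time: 0.57
tcp_pos: [252.5, -435.5, 225.7]
tool_rot: [-0.662, 0.247, -0.247, 0.663]
wrist_force: [0.7, 0.2, 0.8]
grip_width: 85.2
```

```bash
python3 - <<'E'
from h import *
rel([461,-83,215],-2)
E
```

```text
t 0.57 q [-1.18 -0.04  1.9   0.    1.28 -0.47] tcp [ 252.5 -435.5  225.7] F [0.7 0.2 0.8] w 85.2
row [-4.000e-02 -3.885e+01 -2.000e-02] [-0.0728  0.011   0.403 ]
```

Request:
servo_tool([
  [[0,-7,0,-0.007,0.001,0.04,0],[0,-14,0,-0.014,0.002,0.08,0],[0,-21,0,-0.021,0.003,0.12,0],[0,-28,0,-0.029,0.004,0.16,0],[0,-35,0,-0.036,0.005,0.2,0]],
])

```text
time: 0.98
tcp_pos: [356.9, -261.0, 221.1]
tool_rot: [-0.706, 0.036, -0.036, 0.706]
wrist_force: [0.8, -0.6, -0.7]
grip_width: 85.4
```

```bash
python3 - <<'E'
from h import *
rel([461,-83,215],-2)
E
```

```text
t 0.98 q [-0.79 -0.18  2.04  0.    1.29 -0.69] tcp [ 356.9 -261.   221.1] F [ 0.8 -0.6 -0.7] w 85.4
row [-0.01 -3.83  0.  ] [0.0855 0.0061 0.1877]
```

Request:
servo_tool([
  [[0,-1,0,0.017,0.001,0.037,0],[0,-2,0,0.034,0.002,0.074,0],[0,-3,0,0.051,0.003,0.111,0],[0,-3.8,0,0.068,0.004,0.149,0],[0,-3.8,0,0.0855,0.006,0.187,0]],
])

```text
time: 1.4
tcp_pos: [462.0, -84.5, 215.4]
tool_rot: [0.707, -0.014, 0.015, -0.707]
wrist_force: [1.0, -1.3, 0.6]
grip_width: 85.5
```

Request:
servo_tool([
  [[0,0,0,0,0,0,0],[0,0,0,0,0,0,0]],
])

```text
time: 1.57
tcp_pos: [461.8, -84.4, 214.9]
tool_rot: [-0.707, 0.013, -0.012, 0.707]
wrist_force: [-0.3, -0.3, -0.2]
grip_width: 85.6
```

```bash
python3 - <<'E'
from h import *
rel([461,-83,215],-2)
c=snap('wrist','w1')
cv2.imwrite('pics/w1b.png',np.clip(c['frame']*1.6,0,255).astype(np.uint8))
E
```

```text
t 1.57 q [-0.33 -0.11  1.98 -0.    1.27 -0.29] tcp [461.8 -84.4 214.9] F [-0.3 -0.3 -0.2] w 85.6
row [-0.   -0.04 -0.06] [-0.0008 -0.0001  0.0014]
```

View pics/w1b.png

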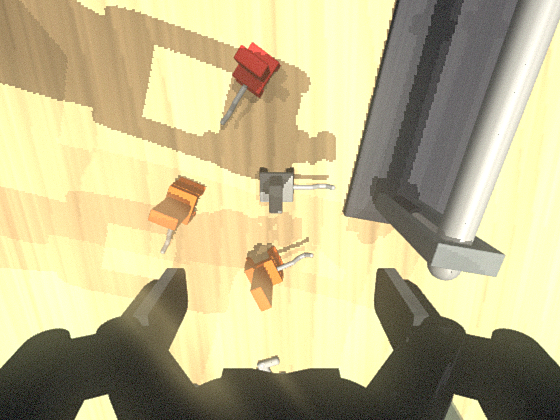

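```bash
python3 - <<'E'
from h import *
crop('w1',240,145,350,230,7,'cw1')
E
```

```text
(no output)
```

View pics/cw1.png

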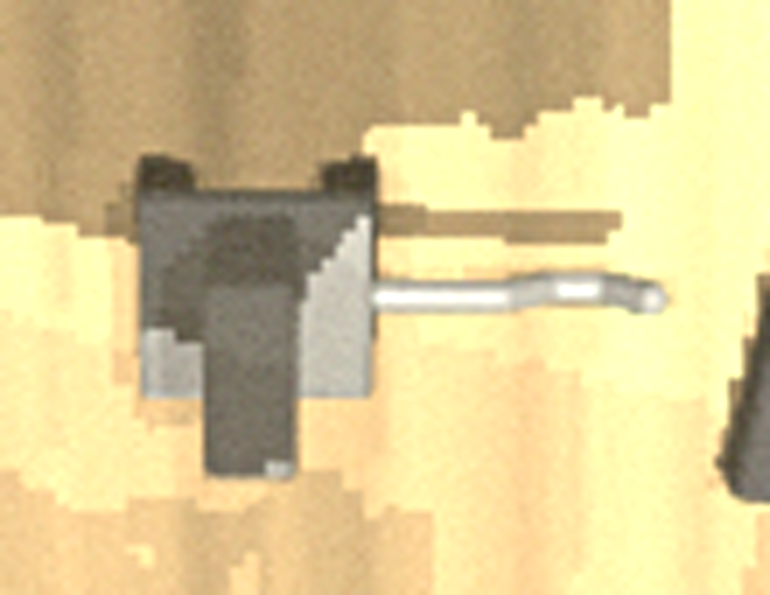

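```bash
python3 - <<'E'
from h import *
c=load('w1'); f=lambda x,y:(239.6+x/7,144.6+y/7)
tl,tr,bl,br=[onplane(c,f(*a),83.5) for a in((205,287),(300,287),(207,476),(296,476))]
print('tab',tl,tr,bl,br,'ctr',(tl+tr+bl+br)/4)
a=[onplane(c,f(*p),37.5) for p in((139,194),(374,194),(142,396),(372,396))]
for p in a: print(p)
print('crown ctr',sum(a)/4)
print('yaw front edge',np.degrees(np.arctan2((a[3]-a[2])[1],(a[3]-a[2])[0])),np.degrees(np.arctan2((a[1]-a[0])[1],(a[1]-a[0])[0])))
d=(a[0]+a[1]-a[2]-a[3]);print('side yaw',np.degrees(np.arctan2(d[1],d[0]))-90)
h=onplane(c,f(652,298),34); print('hook',h)
for z in(130,):
  pass
E
```

```text
tab [452.16743059 -70.73678032  83.5       ] [463.9800158 -71.1519523  83.5      ] [451.28101276 -95.40994403  83.5       ] [462.63831694 -95.80729382  83.5       ] ctr [457.51669402 -83.27649262  83.5       ]
[441.18864417 -67.27356869  37.5       ]
[474.88453216 -68.46042165  37.5       ]
[439.97634278 -97.34542564  37.5       ]
[473.87115431 -98.53361323  37.5       ]
crown ctr [457.48016835 -82.9032573   37.5       ]
yaw front edge -2.0076898307224726 -2.017265865569452
side yaw -2.1192744758999567
hook [515.47253668 -86.00521264  34.        ]
```

```bash
python3 - <<'E'
from h import *
rel([457.5,-83.1,45],-2.1)
E
```

```text
t 1.62 q [-0.33 -0.11  1.99 -0.    1.27 -0.29] tcp [461.3 -85.8 214.9] F [0.4 0.7 0.4] w 85.9
row [ 0.02 -0.09 -0.07] [-0.0036  0.1699  0.0026]
```

Request:
servo_tool([
  [[0,0,0,-0.004,0.03,0.0018,0],[0,0,0,-0.004,0.065,0.0018,0],[0,0,0,-0.004,0.1,0.0018,0],[0,0,0,-0.004,0.125,0.0018,0],[0,0,0,-0.004,0.125,0.0018,0]],
])

```text
time: 2.03
tcp_pos: [451.5, -84.5, 84.6]
tool_rot: [-0.706, 0.02, -0.011, 0.708]
wrist_force: [-0.4, 0.1, -0.7]
grip_width: 85.3
```

Request:
servo_tool([
  [[0,0,0,0,0.015,0,0],[0,0,0,0,0.03,0,0],[0,0,0,0,0.044,0,0],[0,0,0,0,0.044,0,0]],
])

```text
time: 2.37
tcp_pos: [456.0, -85.5, 45.4]
tool_rot: [-0.707, 0.016, -0.014, 0.707]
wrist_force: [-0.8, -0.5, -0.1]
grip_width: 85.3
```

```bash
python3 - <<'E'
from h import *
rel([457.5,-83.1,45],-2.1)
c=snap('wrist','w2'); rel([457.5,-83.1,45],-2.1)
crop('w2',140,130,420,340,2.8,'cw2')
E
```

```text
t 2.37 q [-0.34  0.13  2.11 -0.    0.9  -0.29] tcp [456.  -85.5  45.4] F [-0.8 -0.5 -0.1] w 85.3
row [-0.04 -0.38 -0.19] [0.0014 0.0004 0.0024]
t 2.42 q [-0.34  0.13  2.11 -0.    0.9  -0.29] tcp [456.8 -85.6  46.5] F [0.3 0.8 0.6] w 85.1
row [-0.01 -0.36 -0.1 ] [0.0006 0.0015 0.0025]
```

View pics/cw2.png

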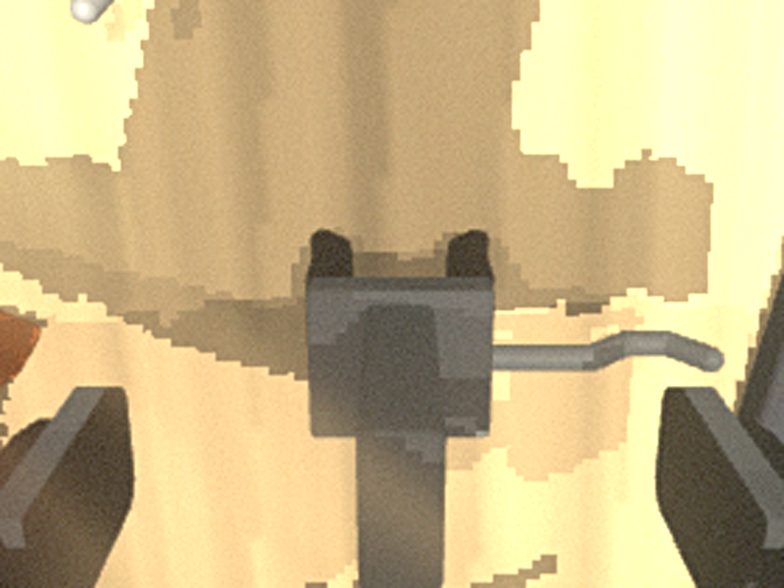

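Request:
servo_tool([
  [[0,-0.3,0,0.0005,0.001,0.0022,0],[0,-0.3,0,0.0005,0.001,0.0022,0.5],[0,-0.3,0,0.0005,0.001,0.0022,1],[0,-0.3,0,0.0005,0.001,0.0022,1],[0,-0.3,0,0.0005,0.001,0.0022,1]],
], newtons=80)

```text
time: 2.83
tcp_pos: [458.7, -82.5, 46.1]
tool_rot: [0.707, -0.012, 0.013, -0.707]
wrist_force: [-0.4, 0.2, 0.0]
grip_width: 39.1
```

Request:
servo_tool([
  [[0,0,0,0,0,0,1],[0,0,0,0,0,0,1],[0,0,0,0,0,0,1],[0,0,0,0,0,0,1],[0,0,0,0,0,0,1]],
])

```text
time: 3.25
tcp_pos: [458.3, -82.3, 45.5]
tool_rot: [-0.707, 0.013, -0.013, 0.707]
wrist_force: [-0.5, -0.1, 2.7]
grip_width: 11.0
```

Request:
servo_tool([
  [[0,0,0,0,-0.02,0,1],[0,0,0,0,-0.06,0,1],[0,0,0,0,-0.1,0,1],[0,0,0,0,-0.14,0,1],[0,0,0,0,-0.17,0,1]],
])

```text
time: 3.67
tcp_pos: [458.7, -82.5, 218.2]
tool_rot: [0.707, -0.012, 0.014, -0.707]
wrist_force: [1.1, -0.1, -1.7]
grip_width: 10.9
```

```bash
python3 - <<'E'
from h import *
rel([618.4,7.4,215],-12.4)
E
```

```text
t 3.67 q [-0.33 -0.12  1.99 -0.    1.27 -0.29] tcp [458.7 -82.5 218.2] F [ 1.1 -0.1 -1.7] w 10.9
row [ 0.04 10.36  0.15] [0.1564 0.0035 0.0956]
```

Request:
servo_tool([
  [[0,2,0,0.03,0,0.018,1],[0,4,0,0.06,0,0.037,1],[0,6,0,0.09,0,0.056,1],[0,8.5,0,0.125,0,0.076,1],[0,10.4,0,0.1564,0.0,0.0956,1]],
])

```text
time: 4.08
tcp_pos: [619.0, 8.6, 214.5]
tool_rot: [0.703, -0.078, 0.077, -0.703]
wrist_force: [0.1, -0.9, -0.7]
grip_width: 11.0
```

Request:
servo_tool([
  [[0,0,0,0,0,0,1],[0,0,0,0,0,0,1]],
])

```text
time: 4.25
tcp_pos: [618.1, 8.6, 213.4]
tool_rot: [0.703, -0.077, 0.075, -0.703]
wrist_force: [-0.7, -0.4, -1.1]
grip_width: 11.3
```

```bash
python3 - <<'E'
from h import *
rel([618.4,7.4,215],-12.4)
c=snap('wrist','w3'); c2=snap('side','s3')
cv2.imwrite('pics/w3b.png',np.clip(c['frame']*1.6,0,255).astype(np.uint8))
crop('s3',240,80,400,270,3.1,'cs3')
E
```

```text
t 4.25 q [-0.1   0.22  1.64 -0.    1.28  0.12] tcp [618.1   8.6 213.4] F [-0.7 -0.4 -1.1] w 11.3
row [ 0.04  0.1  -0.18] [ 0.0005 -0.0016 -0.0012]
```

View pics/w3b.png

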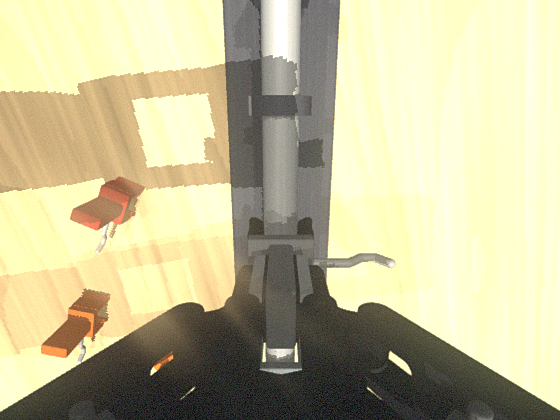

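View pics/cs3.png

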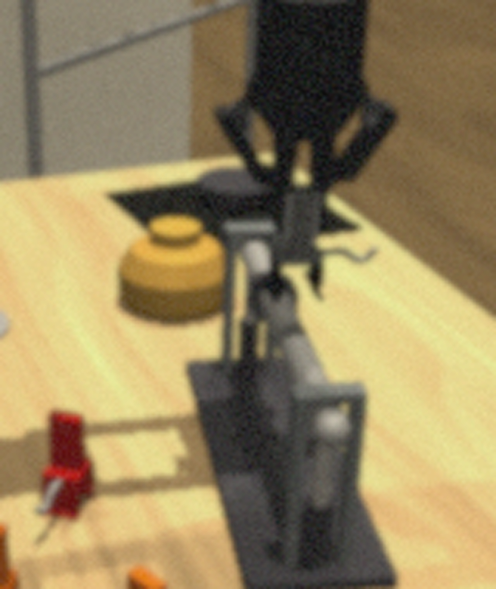

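```bash
python3 - <<'E'
from h import *
c=load('w3'); 
crop('w3',220,80,420,320,2.5,'cw3')
g=cv2.GaussianBlur(cv2.cvtColor(c['frame'],cv2.COLOR_BGR2GRAY),(3,3),0).astype(float)
pts=[]
for r in list(range(5,60,8))+list(range(125,215,10)):
    d=np.gradient(g[r]); l=250+np.argmax(d[250:278]); rr=285+np.argmin(d[285:312])
    a=onplane(c,(l,r),130);b=onplane(c,(rr,r),130); m=(a+b)/2; pts.append(m); print(r,l,rr,np.linalg.norm(a-b).round(1),m.round(1))
p=np.array(pts)[:,:2]; k=np.polyfit(p[:,1],p[:,0],1); print('yaw',-np.degrees(np.arctan(k[0])),'x at y=7',np.polyval(k,7),np.polyval(k,31.8))
E
```

```text
5 261 300 23.9 [647.4 143.1 130. ]
13 261 300 24.1 [646.4 138.9 130. ]
21 261 300 24.2 [645.5 134.7 130. ]
29 261 299 23.8 [644.3 130.4 130. ]
37 261 299 23.9 [643.3 126.  130. ]
45 261 299 24.1 [642.3 121.6 130. ]
53 261 299 24.2 [641.4 117.1 130. ]
125 262 298 24.5 [631.9  73.7 130. ]
135 262 299 25.4 [630.8  67.1 130. ]
145 262 298 24.9 [629.   60.6 130. ]
155 263 297 23.7 [627.5  53.9 130. ]
165 263 297 24.0 [626.  47. 130.]
175 263 296 23.5 [624.2  40.1 130. ]
185 263 285 15.8 [618.8  33.9 130. ]
195 264 295 22.5 [621.   25.8 130. ]
205 264 295 22.7 [619.4  18.4 130. ]
yaw -12.902278650391356 x at y=7 616.2350639964493 621.9160602769034
```

View pics/cw3.png

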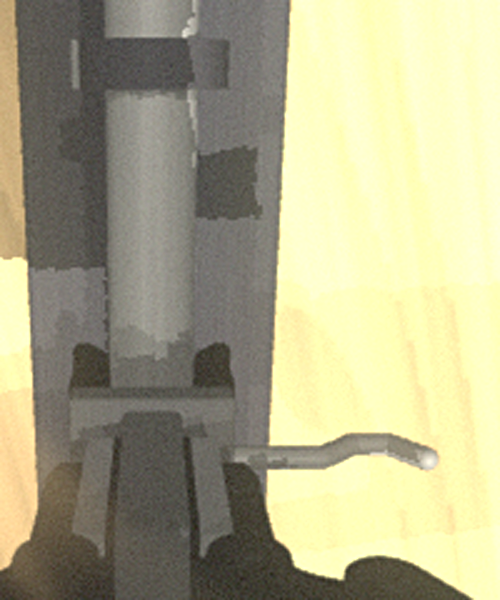

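Request:
servo_tool([
  [[0,0,0,-0.0005,0.01,0,1],[0,0,0,-0.0005,0.02,0,1],[0,0,0,-0.0005,0.028,0,1],[0,0,0,-0.0005,0.033,0,1],[0,0,0,-0.0005,0.033,0,1]],
])

```text
time: 4.77
tcp_pos: [615.4, 7.5, 179.8]
tool_rot: [0.703, -0.078, 0.075, -0.703]
wrist_force: [-0.1, 0.3, -0.3]
grip_width: 11.1
```

```bash
python3 - <<'E'
from h import *
rel([618.4,7.4,215],-12.5)
c=snap('wrist','w4'); snap('side','s4')
crop('w4',190,0,410,330,1.8,'cw4'); crop('s4',290,110,370,270,4,'cs4')
a=cv2.imread('pics/cw4.png');b=cv2.imread('pics/cs4.png');h=min(len(a),len(b));cv2.imwrite('pics/j4.png',np.hstack([a[:h],b[:h]]))
E
```

```text
t 4.77 q [-0.1   0.25  1.68  0.    1.22  0.12] tcp [615.4   7.5 179.8] F [-0.1  0.3 -0.3] w 11.1
row [ 0.03  0.02 -0.24] [ 0.0028 -0.0352  0.0005]
```

View pics/j4.png

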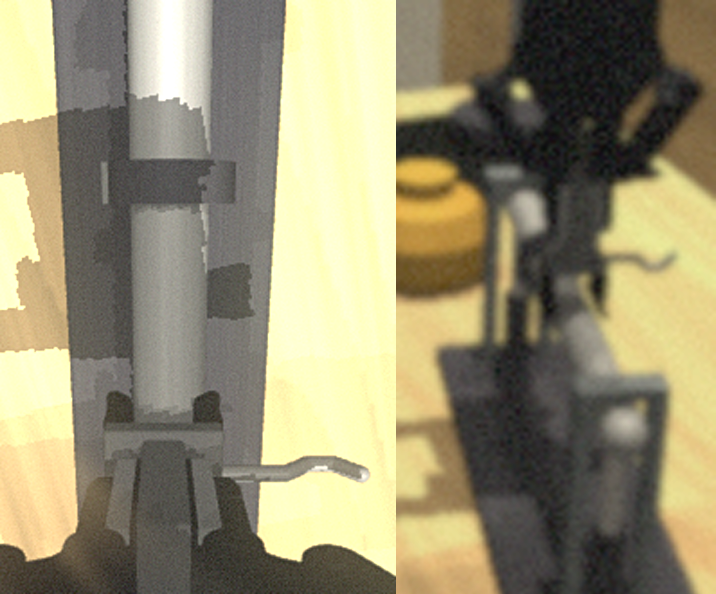

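Request:
servo_tool([
  [[0,0,0,0,0,0,1],[0,0,0,0,0,0,1]],
])

```text
time: 5.03
tcp_pos: [617.9, 7.6, 183.1]
tool_rot: [-0.703, 0.076, -0.077, 0.703]
wrist_force: [0.6, -0.3, -0.7]
grip_width: 10.8
```

```bash
python3 - <<'E'
from h import *
rel([618.4,7.4,215],-12.5)
c=snap('wrist','w5'); crop('w5',190,0,410,330,1.8,'cw5')
g=cv2.GaussianBlur(cv2.cvtColor(c['frame'],cv2.COLOR_BGR2GRAY),(3,3),0).astype(float)
pts=[]
for r in list(range(5,85,10))+list(range(120,220,10)):
    d=np.gradient(g[r]); l=250+np.argmax(d[250:278]); rr=290+np.argmin(d[290:315])
    a=onplane(c,(l,r),130);b=onplane(c,(rr,r),130); print(r,l,rr,(l+rr)/2,np.linalg.norm(a-b).round(1))
E
```

```text
t 5.03 q [-0.1   0.24  1.67  0.    1.22  0.12] tcp [617.9   7.6 183.1] F [ 0.6 -0.3 -0.7] w 10.8
row [-0.01  0.05  0.08] [ 0.0006 -0.0319 -0.0001]
5 256 302 279.0 24.4
15 257 302 279.5 24.1
25 257 301 279.0 23.8
35 257 301 279.0 24.0
45 257 301 279.0 24.2
55 268 301 284.5 18.3
65 257 301 279.0 24.6
75 257 301 279.0 24.8
120 258 300 279.0 24.6
130 258 301 279.5 25.4
140 258 296 277.0 22.7
150 258 300 279.0 25.3
160 259 299 279.0 24.3
170 259 299 279.0 24.5
180 260 297 278.5 22.9
190 260 295 277.5 21.9
200 260 297 278.5 23.3
210 261 297 279.0 22.9
```

View pics/cw5.png

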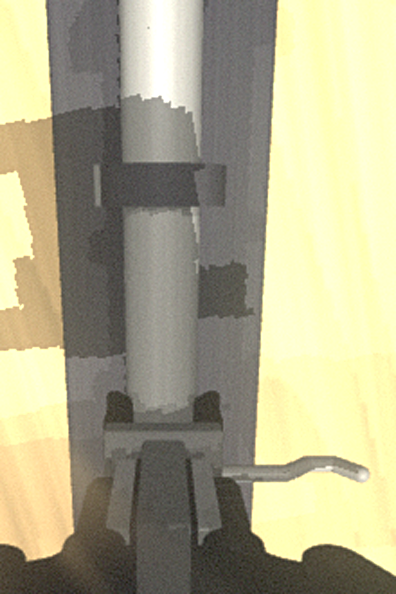

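Request:
servo_tool([
  [[0,0,0,-0.0007,0.001,0,1],[0,0,0,-0.0007,0.003,0,1],[0,0,0,-0.0007,0.005,0,1],[0,0,0,-0.0007,0.006,0,1],[0,0,0,-0.0007,0.007,0,1]],
])

```text
time: 5.5
tcp_pos: [616.6, 7.9, 175.0]
tool_rot: [0.703, -0.077, 0.077, -0.703]
wrist_force: [0.7, -0.0, -0.5]
grip_width: 11.5
```

Request:
servo_tool([
  [[0,0,0,0,0.001,0,1],[0,0,0,0,0.002,0,1],[0,0,0,0,0.003,0,1],[0,0,0,0,0.004,0,1],[0,0,0,0,0.005,0,1]],
])

```text
time: 5.92
tcp_pos: [617.3, 7.8, 171.1]
tool_rot: [0.703, -0.076, 0.077, -0.703]
wrist_force: [0.4, 0.2, 2.9]
grip_width: 11.3
```

Request:
servo_tool([
  [[0,0,0,0,0.001,0,1],[0,0,0,0,0.002,0,1],[0,0,0,0,0.003,0,1],[0,0,0,0,0.004,0,1],[0,0,0,0,0.005,0,1]],
])

```text
time: 6.33
tcp_pos: [617.3, 7.8, 166.0]
tool_rot: [-0.703, 0.076, -0.077, 0.703]
wrist_force: [0.9, -0.1, 4.6]
grip_width: 11.0
```

Request:
servo_tool([
  [[0,0,0,0,0.001,0,1],[0,0,0,0,0.002,0,1],[0,0,0,0,0.003,0,1],[0,0,0,0,0.004,0,1],[0,0,0,0,0.005,0,1]],
])

```text
time: 6.75
tcp_pos: [617.4, 7.8, 161.4]
tool_rot: [0.703, -0.076, 0.077, -0.703]
wrist_force: [-0.0, -0.2, 7.8]
grip_width: 11.2
```

Request:
servo_tool([
  [[0,0,0,0,0.001,0,1],[0,0,0,0,0.002,0,1],[0,0,0,0,0.003,0,1],[0,0,0,0,0.004,0,1]],
])

```text
time: 7.08
tcp_pos: [617.4, 7.8, 157.9]
tool_rot: [-0.703, 0.076, -0.077, 0.703]
wrist_force: [-0.7, 0.6, 9.8]
grip_width: 11.4
```

Request:
servo_tool([
  [[0,0,0,0,0.001,0,1],[0,0,0,0,0.002,0,1],[0,0,0,0,0.003,0,1]],
])

```text
time: 7.33
tcp_pos: [617.5, 7.8, 155.3]
tool_rot: [-0.703, 0.076, -0.077, 0.703]
wrist_force: [-1.2, -0.4, 9.9]
grip_width: 10.9
```

Request:
servo_tool([
  [[0,0,0,0,0.001,0,1],[0,0,0,0,0.002,0,1]],
])

```text
time: 7.5
tcp_pos: [617.6, 7.9, 153.5]
tool_rot: [-0.703, 0.076, -0.077, 0.703]
wrist_force: [-1.5, 0.6, 10.8]
grip_width: 11.1
```

Request:
servo_tool([
  [[0,0,0,0,0.001,0,1],[0,0,0,0,0.0015,0,1]],
])

```text
time: 7.67
tcp_pos: [617.5, 7.9, 152.1]
tool_rot: [-0.703, 0.076, -0.077, 0.703]
wrist_force: [-1.4, 0.8, 11.9]
grip_width: 11.1
```

Request:
servo_tool([
  [[0,0,0,0,0.001,0,1],[0,0,0,0,0.001,0,1]],
])

```text
time: 7.83
tcp_pos: [617.6, 7.9, 151.1]
tool_rot: [-0.703, 0.076, -0.077, 0.703]
wrist_force: [-2.3, 0.6, 11.0]
grip_width: 11.1
```

Request:
servo_tool([
  [[0,0,0,0,0.001,0,1],[0,0,0,0,0.001,0,1]],
])

```text
time: 8.0
tcp_pos: [617.6, 7.9, 150.3]
tool_rot: [-0.703, 0.076, -0.077, 0.703]
wrist_force: [-2.5, 1.0, 11.9]
grip_width: 11.2
```

Request:
servo_tool([
  [[0,0,0,0,0.001,0,1],[0,0,0,0,0.001,0,1]],
])

```text
time: 8.17
tcp_pos: [617.6, 7.9, 149.3]
tool_rot: [-0.703, 0.076, -0.077, 0.703]
wrist_force: [-1.8, 0.4, 11.2]
grip_width: 11.1
```

Request:
servo_tool([
  [[0,0,0,0,0.001,0,1],[0,0,0,0,0.001,0,1]],
])

```text
time: 8.33
tcp_pos: [617.6, 8.0, 148.3]
tool_rot: [-0.703, 0.076, -0.077, 0.703]
wrist_force: [-2.2, 0.8, 9.8]
grip_width: 10.9
```

Request:
servo_tool([
  [[0,0,0,0,0.001,0,1],[0,0,0,0,0.001,0,1]],
])

```text
time: 8.5
tcp_pos: [617.2, 7.9, 145.7]
tool_rot: [-0.703, 0.076, -0.077, 0.703]
wrist_force: [1.1, -0.2, 7.8]
grip_width: 11.2
```

Request:
servo_tool([
  [[0,0,0,0,-0.002,0,1],[0,0,0,0,-0.004,0,1],[0,0,0,0,-0.006,0,1],[0,0,0,0,-0.008,0,1],[0,0,0,0,-0.01,0,1]],
])

```text
time: 8.92
tcp_pos: [617.1, 7.9, 154.6]
tool_rot: [-0.703, 0.076, -0.077, 0.703]
wrist_force: [3.0, 0.0, 1.1]
grip_width: 10.9
```

Request:
servo_tool([
  [[0,0,0,0,-0.001,0,1],[0,0,0,0,-0.001,0,1],[0,0,0,0,-0.001,0,1]],
])

```text
time: 9.17
tcp_pos: [617.1, 7.9, 155.8]
tool_rot: [-0.703, 0.076, -0.077, 0.703]
wrist_force: [3.7, 0.8, 1.3]
grip_width: 11.1
```

```bash
python3 - <<'E'
from h import *
rel([618.4,7.4,158],-12.5)
c=snap('wrist','w6'); snap('side','s6')
crop('w6',190,0,410,330,1.8,'cw6'); crop('s6',290,110,370,270,4,'cs6')
a=cv2.imread('pics/cw6.png');b=cv2.imread('pics/cs6.png');h=min(len(a),len(b));cv2.imwrite('pics/j6.png',np.hstack([a[:h],b[:h]]))
E
```

```text
t 9.17 q [-0.1   0.27  1.7   0.    1.17  0.12] tcp [617.1   7.9 155.8] F [3.7 0.8 1.3] w 11.1
row [-0.02  0.05  0.06] [ 0.0014 -0.0022 -0.0002]
```

View pics/j6.png

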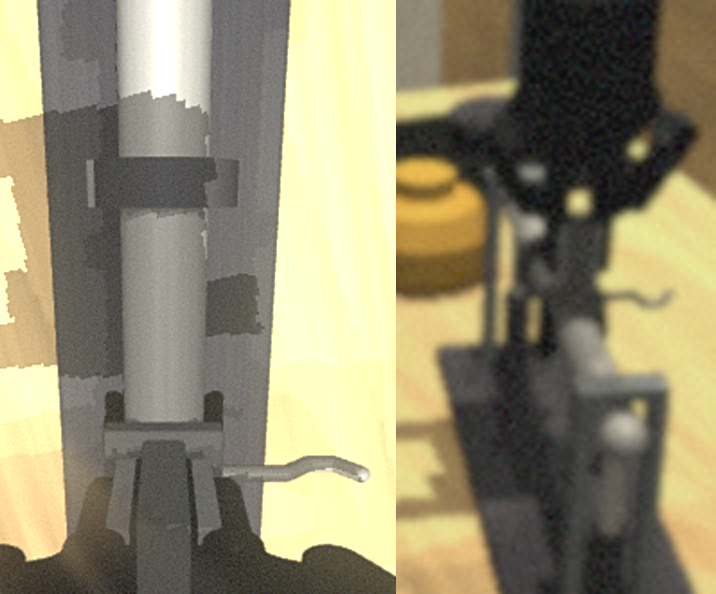

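```bash
python3 - <<'E'
from h import *
c=load('w6');o=c['obs'];Rt=R.from_quat(o['tool_rot']).as_matrix()
L=lambda uv,z:(Rt.T@(onplane(c,uv,z)-o['tcp_pos'])).round(1)
u=(279.5,)
f=lambda x,y:(189.7+x/1.8,-.3+y/1.8)
print('collar near',L(f(160,209),150.5),'far',L(f(160,158),150.5))
print('crown end',L(f(160,423),150.5),'hook',L(f(363,475),147))
im=c['frame'][100:125,270:290].mean(1).mean(1).round(0);print(im)
im=c['frame'][225:245,262:296].mean(1).mean(1).round(0);print(im)
E
```

```text
collar near [-0.7  5.3 73.9] far [-0.6  5.3 85.6]
crown end [-0.7  5.3 17.6] hook [57.9  8.8  0. ]
[ 57.  57.  57.  56.  57.  57.  56.  57.  56.  56.  56.  56.  56.  56.
  56.  63.  75.  78.  86.  94. 100. 104. 104. 104. 104.]
[99. 99. 98. 98. 98. 99. 98. 98. 97. 75. 55. 55. 57. 56. 65. 77. 79. 79.
 79. 71.]
```

Request:
servo_tool([
  [[0,0,0,0.0006,-0.0005,0.002,1],[0,0,0,0.0006,-0.0005,0.006,1],[0,0,0,0.0006,-0.0005,0.011,1],[0,0,0,0.0006,-0.0005,0.016,1],[0,0,0,0.0006,-0.0005,0.02,1]],
])

```text
time: 9.68
tcp_pos: [621.5, 27.7, 156.1]
tool_rot: [0.703, -0.077, 0.076, -0.703]
wrist_force: [2.2, -2.4, 2.4]
grip_width: 10.9
```

Request:
servo_tool([
  [[0,0,0,0,0,0.005,1],[0,0,0,0,0,0.01,1],[0,0,0,0,0,0.015,1],[0,0,0,0,0,0.02,1],[0,0,0,0,0,0.023,1]],
])

```text
time: 10.1
tcp_pos: [626.5, 50.5, 156.2]
tool_rot: [-0.703, 0.077, -0.076, 0.703]
wrist_force: [1.6, -3.6, 0.4]
grip_width: 11.1
```

Request:
servo_tool([
  [[0,0,0,0,0,0.001,1],[0,0,0,0,0,0.002,1],[0,0,0,0,0,0.003,1],[0,0,0,0,0,0.003,1]],
])

```text
time: 10.43
tcp_pos: [627.1, 52.8, 156.2]
tool_rot: [-0.703, 0.077, -0.077, 0.703]
wrist_force: [2.0, -1.6, 1.9]
grip_width: 10.9
```

```bash
python3 - <<'E'
from h import *
o=manip.get_obs();Rt=R.from_quat(o['tool_rot']).as_matrix();print('Ftool',Rt.T@o['wrist_force'])
rel([618.4,7.4,158],-12.5)
c=snap('wrist','w7')
crop('w7',220,150,340,300,4,'cw7')
E
```

```text
Ftool [ 2.32354366 -1.86800344 -1.15185328]
t 10.43 q [-0.03  0.3   1.66  0.    1.18  0.19] tcp [627.1  52.8 156.2] F [ 2.  -1.6  1.9] w 10.9
row [-0.02  0.05 -0.02] [ 0.0013 -0.0018 -0.0462]
```

View pics/cw7.png

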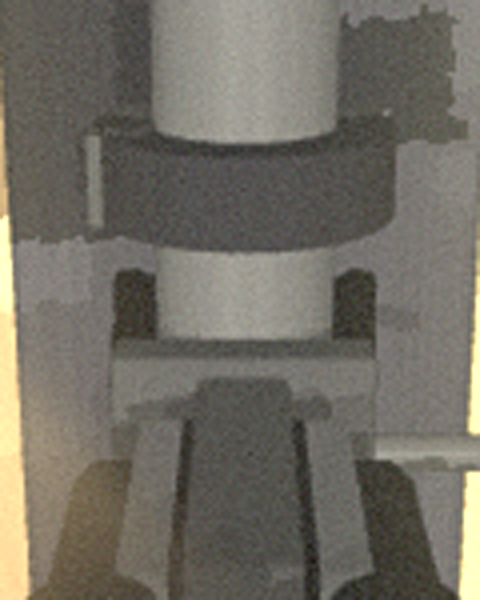

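```bash
python3 - <<'E'
from h import *
c=load('w7');o=c['obs'];Rt=R.from_quat(o['tool_rot']).as_matrix()
L=lambda uv,z:(Rt.T@(onplane(c,uv,z)-o['tcp_pos'])).round(1)
f=lambda x,y:(219.6+x/4,149.6+y/4)
print(L(f(245,249),150.5),L(f(245,341),150.5),L(f(245,355),142.5))
E
```

```text
[ 0.4  5.7 29.2] [ 0.4  5.7 17.3] [ 0.4 13.7 12.2]
```

Request:
servo_tool([
  [[0,0,0,0.0004,-0.0003,0.0015,1],[0,0,0,0.0004,-0.0003,0.003,1],[0,0,0,0.0004,-0.0003,0.0045,1],[0,0,0,0.0004,-0.0003,0.006,1],[0,0,0,0.0004,-0.0003,0.007,1]],
])

```text
time: 10.9
tcp_pos: [628.7, 59.6, 156.4]
tool_rot: [0.703, -0.077, 0.076, -0.703]
wrist_force: [0.5, -1.9, 0.8]
grip_width: 11.0
```

Request:
servo_tool([
  [[0,0,0,0,0,0.0005,1],[0,0,0,0,0,0.001,1]],
])

```text
time: 11.07
tcp_pos: [629.0, 60.5, 156.4]
tool_rot: [0.703, -0.077, 0.076, -0.703]
wrist_force: [0.3, -2.1, 1.0]
grip_width: 11.1
```

Request:
servo_tool([
  [[0,0,0,0,0,0.0005,1],[0,0,0,0,0,0.001,1],[0,0,0,0,0,0.001,1]],
])

```text
time: 11.32
tcp_pos: [629.2, 61.5, 156.5]
tool_rot: [-0.703, 0.077, -0.076, 0.703]
wrist_force: [-0.4, -1.7, 1.3]
grip_width: 11.0
```

Request:
servo_tool([
  [[0,0,0,0,0,0.0005,1],[0,0,0,0,0,0.001,1],[0,0,0,0,0,0.001,1]],
])

```text
time: 11.57
tcp_pos: [629.5, 62.5, 156.5]
tool_rot: [-0.703, 0.077, -0.076, 0.703]
wrist_force: [-1.3, -1.8, 1.1]
grip_width: 11.0
```

```bash
python3 - <<'E'
from h import *
o=manip.get_obs();Rt=R.from_quat(o['tool_rot']).as_matrix();print('Ftool',Rt.T@o['wrist_force'])
c=snap('wrist','w8')
crop('w8',220,170,340,290,5,'cw8')
E
```

```text
Ftool [-0.86961148 -1.09007405 -2.0082756 ]
```

View pics/cw8.png

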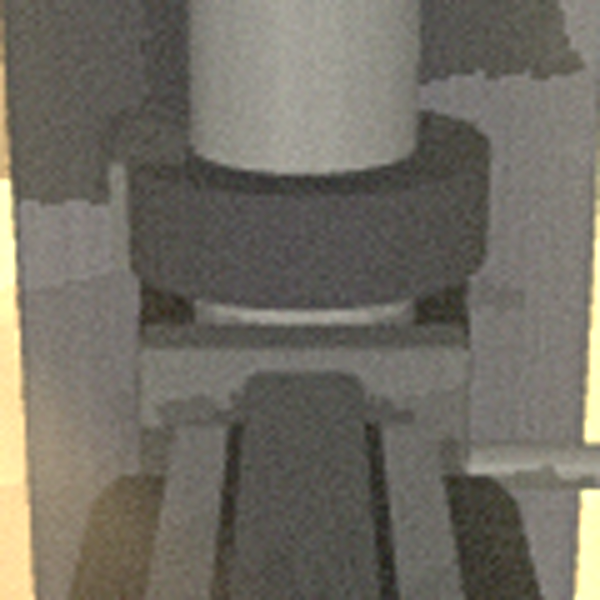

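Request:
servo_tool([
  [[0,0,0,0,0,0.0007,1],[0,0,0,0,0,0.0014,1],[0,0,0,0,0,0.002,1],[0,0,0,0,0,0.002,1]],
])

```text
time: 11.95
tcp_pos: [630.0, 64.5, 156.5]
tool_rot: [-0.703, 0.077, -0.076, 0.703]
wrist_force: [-1.1, -1.5, 1.0]
grip_width: 10.7
```

Request:
servo_tool([
  [[0,0,0,0,0,0.0004,1],[0,0,0,0,0,0.0008,1]],
])

```text
time: 12.12
tcp_pos: [630.1, 65.1, 156.5]
tool_rot: [0.703, -0.077, 0.076, -0.703]
wrist_force: [-1.3, -1.4, 1.9]
grip_width: 11.6
```

Request:
servo_tool([
  [[0,0,0,0,0,0.0003,1],[0,0,0,0,0,0.0006,1]],
])

```text
time: 12.28
tcp_pos: [630.3, 65.7, 156.5]
tool_rot: [0.703, -0.077, 0.076, -0.703]
wrist_force: [-1.7, -1.7, 1.7]
grip_width: 10.8
```

```bash
python3 - <<'E'
from h import *
o=manip.get_obs();Rt=R.from_quat(o['tool_rot']).as_matrix();print('Ftool',Rt.T@o['wrist_force'])
c=snap('wrist','w9')
crop('w9',220,170,340,290,5,'cw9')
E
```

```text
Ftool [-1.28201057 -1.73588264 -1.98843105]
```

View pics/cw9.png

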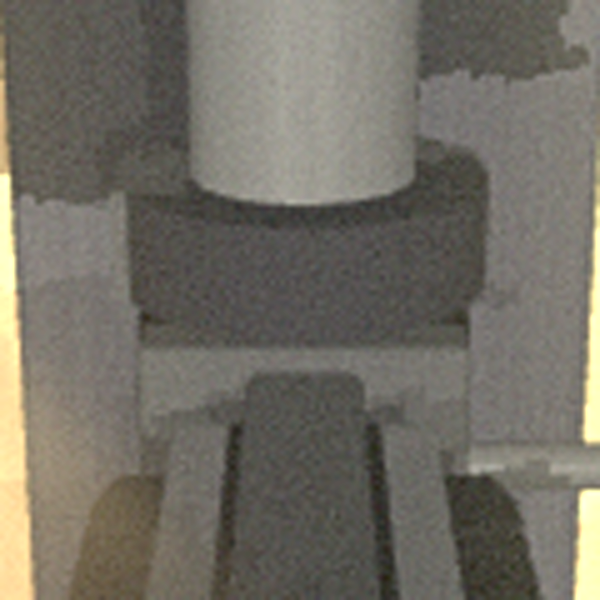

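Request:
servo_tool([
  [[0,0,0,0,0,0.0003,1],[0,0,0,0,0,0.0003,1]],
])

```text
time: 12.5
tcp_pos: [630.4, 66.0, 156.5]
tool_rot: [-0.703, 0.077, -0.077, 0.703]
wrist_force: [-1.5, -1.8, 0.5]
grip_width: 11.1
```

Request:
servo_tool([
  [[0,0,0,0,0,0.0003,1],[0,0,0,0,0,0.0003,1]],
])

```text
time: 12.67
tcp_pos: [630.4, 66.3, 156.5]
tool_rot: [-0.703, 0.077, -0.077, 0.703]
wrist_force: [-1.8, -1.0, 1.2]
grip_width: 11.1
```

Request:
servo_tool([
  [[0,0,0,0,0,0.0003,1],[0,0,0,0,0,0.0003,1]],
])

```text
time: 12.83
tcp_pos: [630.5, 66.5, 156.5]
tool_rot: [0.703, -0.077, 0.076, -0.703]
wrist_force: [-2.1, -1.6, 1.1]
grip_width: 11.1
```

Request:
servo_tool([
  [[0,0,0,-0.0002,0,0.0003,1],[0,0,0,-0.0002,0,0.0003,1]],
])

```text
time: 13.0
tcp_pos: [630.5, 66.5, 156.6]
tool_rot: [0.703, -0.077, 0.077, -0.703]
wrist_force: [-2.0, -3.2, 1.5]
grip_width: 11.2
```

Request:
servo_tool([
  [[0,0,0,-0.0001,0,0.0003,1],[0,0,0,-0.0001,0,0.0003,1]],
])

```text
time: 13.17
tcp_pos: [630.5, 66.5, 156.6]
tool_rot: [0.703, -0.077, 0.077, -0.703]
wrist_force: [-2.2, -4.7, 2.4]
grip_width: 10.8
```

```bash
python3 - <<'E'
from h import *
o=manip.get_obs();Rt=R.from_quat(o['tool_rot']).as_matrix();print('Ftool',Rt.T@o['wrist_force'])
c=snap('wrist','w10')
crop('w10',220,170,340,290,5,'cw10')
E
```

```text
Ftool [-1.12483638 -2.36067157 -5.10403702]
```

View pics/cw10.png

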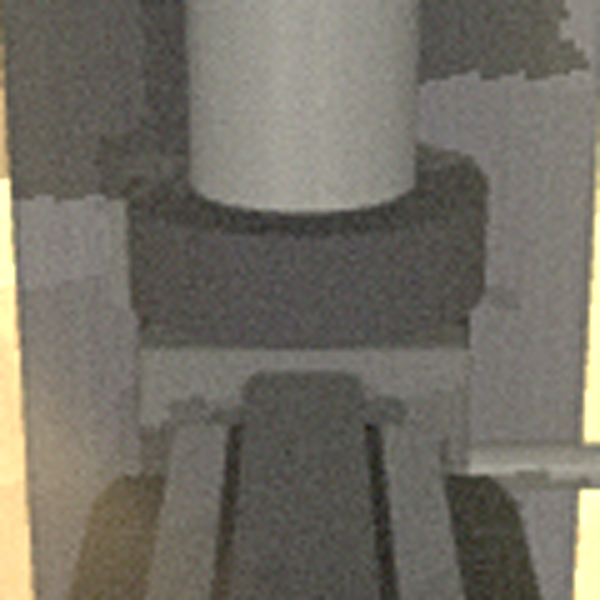

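Request:
servo_tool([
  [[0,0,0,0,0,-0.0003,1],[0,0,0,0,-0.0003,-0.0003,0.9],[0,0,0,0,-0.0003,-0.0003,0.7],[0,0,0,0,-0.0003,-0.0003,0.5],[0,0,0,0,-0.0003,-0.0003,0.5]],
])

```text
time: 13.63
tcp_pos: [630.8, 68.0, 157.0]
tool_rot: [-0.702, 0.076, -0.077, 0.704]
wrist_force: [0.3, -0.7, 0.3]
grip_width: 42.8
```

Request:
servo_tool([
  [[0,0,0,0,0,0,0.4],[0,0,0,0,0,0,0.4],[0,0,0,0,0,0,0.4],[0,0,0,0,0,0,0.4]],
])

```text
time: 13.97
tcp_pos: [630.5, 67.1, 156.9]
tool_rot: [-0.703, 0.077, -0.077, 0.703]
wrist_force: [-0.1, 0.3, -0.2]
grip_width: 50.7
```

```bash
python3 - <<'E'
from h import *
rel([618.4,7.4,158],-12.5)
c=snap('wrist','w11')
crop('w11',190,150,370,300,4,'cw11')
E
```

```text
t 13.97 q [-0.    0.3   1.65  0.    1.19  0.21] tcp [630.5  67.1 156.9] F [-0.1  0.3 -0.2] w 50.7
row [-0.02  0.06  0.01] [ 0.001  -0.0011 -0.0609]
```

View pics/cw11.png

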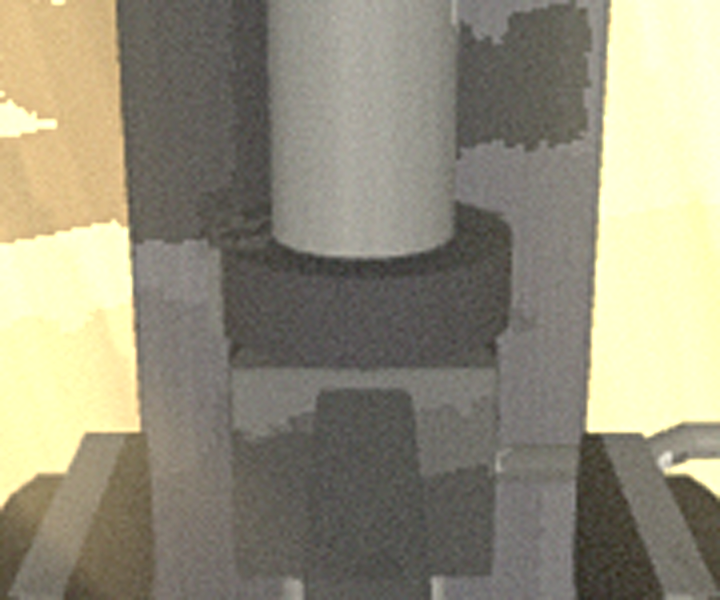

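Request:
servo_tool([
  [[0,0,0,0,-0.01,0,0.4],[0,0,0,0,-0.03,0,0.4],[0,0,0,0,-0.06,0,0.4],[0,0,0,0,-0.09,0,0.4],[0,0,0,0,-0.1,0,0.4]],
])

```text
time: 14.43
tcp_pos: [633.3, 66.9, 263.7]
tool_rot: [-0.703, 0.073, -0.08, 0.703]
wrist_force: [1.1, 0.5, 0.5]
grip_width: 51.3
```

Request:
servo_tool([
  [[0,0,0,-0.03,-0.01,-0.03,0.4],[0,0,0,-0.06,-0.02,-0.06,0.4],[0,0,0,-0.09,-0.03,-0.08,0.4],[0,0,0,-0.1,-0.03,-0.08,0.4],[0,0,0,-0.1,-0.03,-0.08,0.4]],
])

```text
time: 14.85
tcp_pos: [513.8, 10.0, 287.9]
tool_rot: [-0.703, 0.077, -0.078, 0.703]
wrist_force: [1.1, -0.3, 0.1]
grip_width: 51.5
```

```bash
python3 - <<'E'
from h import *
rel([618.4,7.4,158],-12.5)
c=snap('wrist','w12');snap('top','t12');snap('side','s12')
crop('w12',100,0,560,420,1.4,'cw12'); crop('t12',180,120,360,290,3.5,'ct12'); crop('s12',270,120,370,270,4,'cs12')
E
```

```text
t 14.85 q [-0.12 -0.07  1.81  0.    1.4   0.1 ] tcp [513.8  10.  287.9] F [ 1.1 -0.3  0.1] w 51.5
row [-0.03 -0.03  0.08] [0.1025 0.1301 0.0201]
```

View pics/cw12.png

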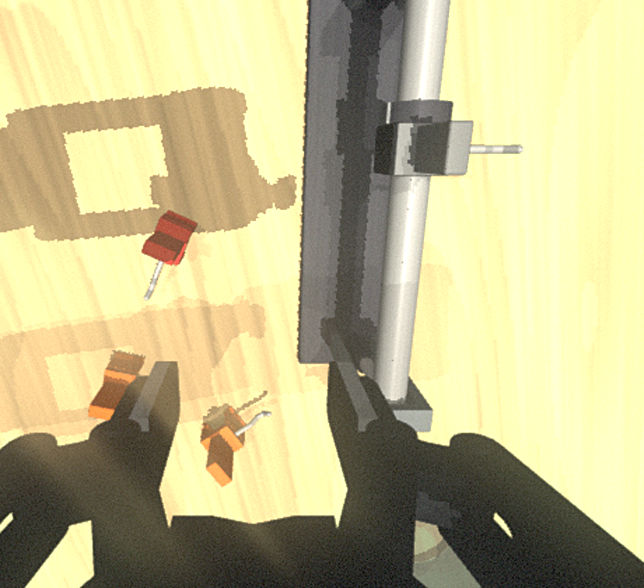

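View pics/ct12.png

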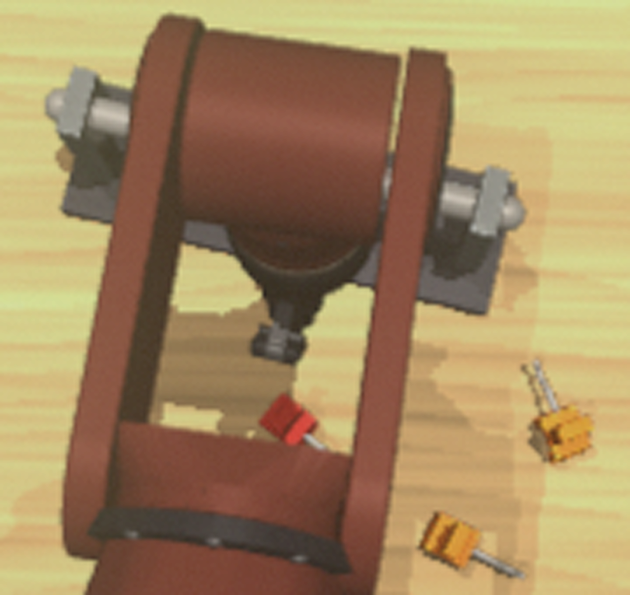

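View pics/cs12.png

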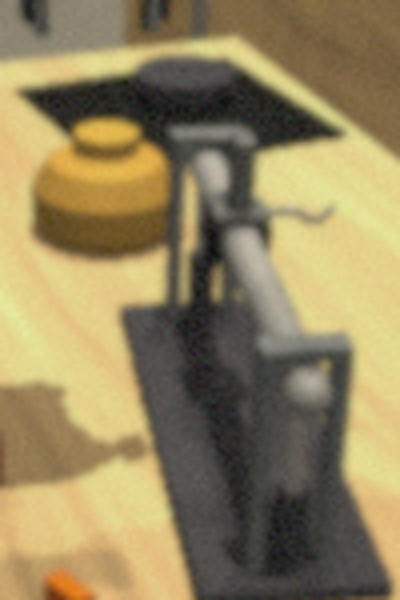

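```bash
python3 - <<'E'
from h import *
c=load('w12');s=load('s12');o=c['obs']
f=lambda x,y:(99.6+x/1.4,-.4+y/1.4); g=lambda x,y:(269.6+x/4,119.6+y/4)
print('hook',tri(c,f(520,149),s,g(332,210)))
yd=np.array([.216,.976,0])
w6=load('w6'); k=lambda x,y:(189.7+x/1.8,-.3+y/1.8)
for n,p in(('near6',onplane(w6,k(160,209),150.5)),('far6',onplane(w6,k(160,158),150.5)),('far12',onplane(c,f(420,101),150.5)),('near12',onplane(c,f(415,124),150.5))): print(n,p,p@yd)
crop('w12',340,50,480,150,5.5,'cw12z')
a=load('s0')['frame'];b=s['frame']
crop('s0',300,150,350,200,8,'a');crop('s12',300,150,350,200,8,'b')
cv2.imwrite('pics/ab.png',np.hstack([cv2.imread('pics/a.png'),cv2.imread('pics/b.png')]))
E
```

```text
hook (array([688.32543887,  52.65775195, 143.18102162]), np.float64(1.973030073491273))
near6 [632.39456599  80.14020236 150.5       ] 214.81406375925764
far6 [634.93677474  91.56465323 150.5       ] 226.51344489927834
far12 [630.4912899   92.26862965 150.5       ] 226.2403011559066
near12 [626.29770056  80.53393022 150.5       ] 213.88141921200645Traceback (most recent call last):
  File "<stdin>", line 9, in <module>
  File "h.py", line 24, in load
    def load(f): return pickle.load(open('pics/%s.pkl'%f,'rb'))
                                    ~~~~^^^^^^^^^^^^^^^^^^^^^^
FileNotFoundError: [Errno 2] No such file or directory: 'pics/s0.pkl'
```

View pics/cw12z.png

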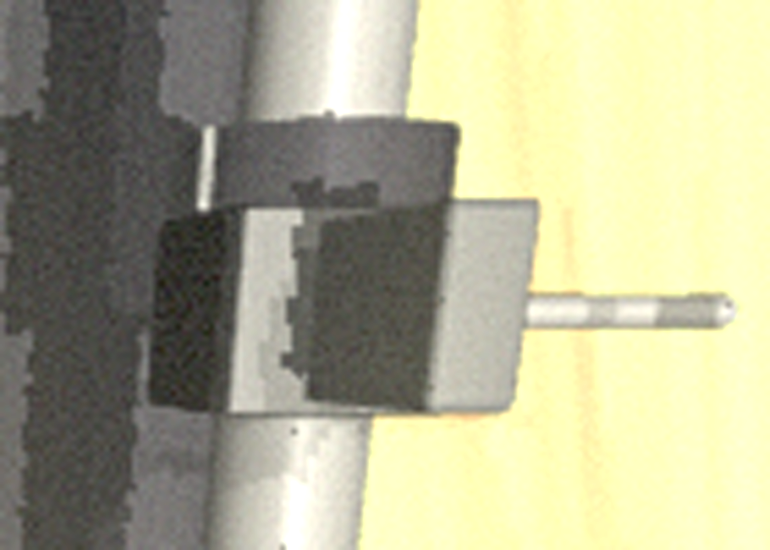

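```bash
python3 - <<'E'
from h import *
o=manip.get_obs(); print(o['time'],o['wrist_force']); print(manip.sign_off())
E
```

```text
15.0 [-0.73326203 -0.20787201  0.97726302]
the job is handed in; nothing more can be done
None
```

The grey clip is on the rail's long free stretch, right of the collar, with its hook pointing away from the robot. It is touching the collar and released. I handed the job in at 15.0 s of robot time.

- **Snap-on:** the press force levelled off at about 12 to 13 N, then fell to about 9 N. I put the rail's deepest point at about 20 mm, worked out from the force, so it stayed short of the 26 mm limit.
- **Collar contact:** I stopped sliding when the force along the rail rose from 2 N to about 5 N and the arm stopped advancing, which is well below the 14 N slip force.

**Last checks:**
- A close-up shows the clip's end against the collar with no visible gap.
- The collar's edges measured within 1 mm of where they were before the slide.
- The hook tip measured 143 mm high against an expected 147 mm. That is within what these cameras can resolve at that distance, and it rules out the clip sitting high.
- The brass tank and the look-alikes that show in the final pictures look untouched. I did not measure them again, and I did not check the spanner, the globe or the hood afterwards.

**Did not agree:** the top and wrist cameras differed by about 2 mm on where the rail is, so I lined the clip up using the wrist view. A before-and-after side picture of the collar failed because of a wrong file name, so the collar check rests on wrist images only.

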